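# Uncover the specimen and hold the contact probe on its mark

## Task

Lift the clear dust cover off the specimen and hang it by its handle on the double hook, letting go of it. Then take the probe from its stand and hold its tip on the red mark of the specimen, square to the sloping face and pressing gently so that the sprung tip is pushed about half way in. Finish while still holding the probe there: do not put it down, never press hard on the specimen, and leave the other things on the bench where they are.

Things in the scene. Friction and masses are not known exactly. Their poses are not given: they have to be found in the camera images.
- rest: Specimen rest, fixed: a grey base plate 150 (x) by 170 (y) by 8 mm; on it, in the middle, a sloping aluminium plate that rises towards the rest's +x at 0.35 rad (20 degrees) and carries the specimen. Origin: centre of the underside of the base, on the bench; z up. At yaw 0 the low side of the slope faces the robot.
- specimen: Specimen, fixed on the sloping plate: black disc 52 mm across and 8 mm thick with a bright steel face 38 mm across. Origin: centre of its underside, lying about 34 mm above the bench; its z axis is the normal of the face, leaning 0.35 rad from vertical towards the rest's -x (the low side); its x axis runs up the slope, its y axis is the rest's y.
- mark (a point): Centre of the red mark (red ring 12 mm across with a white centre) on the specimen's face, at (4, 8, 8) mm in the specimen's frame.
- cover: Loose dust cover, 150 to 310 g: clear plastic box open below, 104 (x) by 144 (y) by 60 mm high, blue-green bottom edge, standing on the rest's base plate (8 mm up) over the specimen, sides nearly parallel to the rest. Origin: centre of the open bottom, z up. On its roof a blue-green bail handle: posts at y = +-66 mm and a level bar between them along y, see cover_bar.
- cover_bar (a point): Centre of the cover's handle bar, 126 mm above the cover's origin. The bar is square, 12 by 12 mm, runs along the cover's y, 124 mm clear between its posts, with 60 mm free height between it and the roof.
- hook: Fixed hook stand: dark base plate 150 by 130 by 12 mm (x -45 to +105 mm); steel post at x = +85 mm with a crossbar at height 187 mm, from which two prongs 8 mm thick at y = +-42 mm (76 mm free between) point along -x. Each dips to a trough at x = 0 (metal top at 169 mm) and rises to a tip at x = -34 mm, height 186 mm. Origin: on the bench under the troughs, z up.
- hook_seat (a point): Middle of the handle bar when hung: midway between the two troughs, 175 mm above the bench. The bar lies along the stand's y across both prongs, the prongs reaching between bar and roof: bring the bar in along the stand's +x, above the tips, then lower it (the troughs catch it within +-15 mm in x), gripper between the prongs.
- stand: Fixed grey probe stand, block 80 by 80 by 60 mm high with a vertical 25 mm hole in the middle. Origin: centre of its underside, z up.
- probe: Loose contact probe, 130 g: blue-green square handle 24 by 24 by 88 mm, below it a steel nose 14 mm across, 28 mm long, and a sprung brass tip. Stands upright in the stand: handle's lower end on the stand's top (60 mm up), nose in the hole, sides parallel to the stand's. Origin: centre of the handle's lower end; z runs up the handle, away from the tip. Lift at least 60 mm straight up.
- probe_point (a point): The rounded end of the probe's tip (6 mm across): 50 mm below the probe's origin along its axis when the tip is fully out.
- probe_tip (a joint): How far the sprung tip is pushed into the nose, in m: 0 fully out, 0.010 fully in. Spring force 0.6 N at 0, rising 0.6 N per mm to 6.6 N at the stop.
- dropper: Bystander: amber dropper bottle, 42 mm across, 100 mm high. Origin: underside.
- beaker: Bystander: glass beaker, 68 mm across, 90 mm high. Origin: underside.
- slide_box: Bystander: blue slide box 100 by 165 by 35 mm. Origin: underside.
- jar: Bystander: white jar with green cap, 60 mm across, 70 mm high. Origin: underside.
- notebook: Bystander: blue notebook with a pen on it, 150 by 210 by 24 mm. Origin: underside.
- spare_mount: Bystander: black disc, spare specimen mount, 36 mm across, 20 mm high. Origin: underside.
Mind the look-alikes: they are no part of the job. Of the things shaped like the rest, the grey one is meant.

How it is judged:
By the outcome, as a careful person would: the job done as asked, in the order asked, and still so for the second after the job is handed in, while the arm keeps its last pose, push and grip.
It also fails if it takes over 64 s, if anything falls off the work surface, if the arm or the gripper's body presses on something with over 40 N, if the wrist force passes 120 N, or if a joint passes its speed limit or range.

## Robot

A 7-joint arm with a two-finger parallel gripper is mounted at the origin on the work surface. World frame = base frame: x ahead of the robot, y to its left, z up, the work surface at z = 0. Lengths are in mm, angles in rad, forces in N, time in s.
With the tool pointing down it reaches from about 400 to 900 mm from the base axis. Payload 5.6 kg.
Tool frame: the origin (TCP) lies midway between the tips of the shut fingers; the grasp point (between the pads) lies 19 mm behind it; x points along the fingers, y is the direction in which the jaws open and shut, and the axes are right-handed (so a half turn about x gives the same grasp; the last joint's range is limited). The gripper opens to 92 mm and grips with 3 to 60 N. Pads are 20 mm wide; open, the fingers measure 128 mm over their backs; the gripper's body (75 mm by 189 mm) begins 69 mm behind the grasp point.
Start: joints at [1.07, 0.468, -0.012, 1.603, 0.006, 1.071, -0.056], TCP at [287.245, -583.096, 177.192] pointing down, gripper open.
Joint ranges: [-2.53, 2.53], [-0.31, 2.02], [-1.57, 1.55], [0.28, 2.44], [-1.29, 4.43], [0.15, 1.84], [-2.92, 2.92]. Speed limits (rad/s): [2.57, 2.57, 3.14, 3.14, 3.14, 3.14, 3.14].

## Interface

Orientations are given as a rotation vector (axis times angle).
In Python, from cell import robot, grip, kin, viewer gives the robot as it stands. Calls block until the motion is done:
- robot.movep(position, orientation): joint-space move of the TCP to a pose.
- robot.servo_line(position, feed=150, rotation=None): straight line of the TCP; rotation=None keeps the orientation; feed is the mean speed in mm/s.
- robot.goto_joints(angles): joint-space move.
- grip(opening, newtons=None): opening from 0.0 (shut) to 1.0 (fully open); newtons is the grip in N (None keeps the last); returns when the fingers have stopped.
- robot.hold(seconds).
- kin.ik(position, orientation): joint angles nearest the present ones, or None.
- robot.observe(): the state.
- viewer.read_camera(name): name is "scene" or "top" or "wrist"; returns the picture (384x512x3 uint8, red, green, blue); there is no depth.
- viewer.camera_info(name): a dict with "camera_matrix" (3x3 intrinsics, pixels), "R" (3x3) and "t" (3): a world point X has camera coordinates R X + t. Camera axes: x right, y down, z forward; pixel columns grow to the right and rows downward; lengths in mm; the calibration is good to about 2 mm. A picture is of the moment at which its call begins: read the wrist's pose just before it. camera_info takes no time and is no camera call; for the wrist camera it gives the pose at the moment of the call.
A pose or a line that the arm cannot do raises robot.IKError and nothing moves.
- robot.job_done(): hands the job in, once; it reports no verdict.
Trained networks look in the newest picture that a camera, given by its name, has taken for a name from the list of things; names that differ only in an ending like _2 or _b are one class to them, and where a whole thing is asked for, a point or a joint stands for the part that bears it (a point fixed in the world has none). Each returns a list of dicts, best first, with "confidence" (0 to 1); they miss things now and then, are a little off and sometimes report something else, mostly with a low value. They report only what shows in the picture. A call takes as long as a camera call. They do not tell look-alikes from the thing itself.
- viewer.silhouettes(name, camera): "mask" (384x512 bool, what is visible of it).
- viewer.pinpoint(name, camera): "at" ([x, y, z] in mm, in the coordinates of the camera as it stood for that picture, good to about 4 mm: a listed point, or the origin of a listed thing).
The state is a dict: "t": time; "joints": joint angles; "joint_velocities": joint speeds; "joint_torque": joint torques, N m; "tcp_pos": TCP position; "tcp_rot": TCP orientation; "contact_force": force on the tool from outside, world axes, zero at the start; "wrist_torque": the same for the moment, N m; "grip_width": opening from 0.0 (shut) to 1.0 (fully open).
Only numpy, scipy, OpenCV 4.12 (cv2) and the standard library are available. Lean on these libraries where they do the work, as an engineer would, in place of code of your own. Each camera call takes 0.05 s, during which the arm holds its last target. There are 200 camera calls.

## Working session

There is one attempt and no reset: what is moved stays moved. The work goes in short steps, each a Python script; the robot and the scene stay as the last script left them, time stands still between calls to the robot, and variables do not carry over. Pictures are saved under pics/ and viewed, about 8 in all and at most 12, crops included, and the job is handed in when it is done.

```bash
ls; mkdir -p pics; cat > h.py <<'E'
import numpy as np, cv2
from cell import robot, grip, kin, viewer
from scipy.spatial.transform import Rotation as Rn
def info(c):
    i=viewer.camera_info(c); return np.array(i["camera_matrix"]),np.array(i["R"]),np.array(i["t"])
def pin(name,c,I=None):
    K,R,t=I or info(c)
    return [(round(d["confidence"],2),(R.T@(np.array(d["at"])-t)).round(1),(K@np.array(d["at"])/d["at"][2])[:2].round()) for d in viewer.pinpoint(name,c)]
def ray(I,px):
    K,R,t=I; return -R.T@t, R.T@np.linalg.inv(K)@np.array([px[0],px[1],1.])
def tri(obs):
    A=np.zeros((3,3));b=np.zeros(3)
    for I,p in obs:
        c,d=ray(I,p); d=d/np.linalg.norm(d); P=np.eye(3)-np.outer(d,d); A+=P;b+=P@c
    X=np.linalg.solve(A,b); return X
def proj(I,X):
    K,R,t=I; p=K@(R@np.asarray(X,float)+t); return p[:2]/p[2]
def save(n,im): cv2.imwrite("pics/"+n,cv2.cvtColor(im,cv2.COLOR_RGB2BGR))
E
python3 - <<'E'
from h import *
a=viewer.read_camera("scene"); b=viewer.read_camera("top")
save("scene0.png",cv2.resize(a,(800,600)));save("top0.png",cv2.resize(b,(800,600)))
for c in("scene","top"):
    for n in("rest","specimen","mark","cover","cover_bar","hook","hook_seat","stand","probe","probe_point"):
        print(c,n,[(f,x.tolist(),p.tolist()) for f,x,p in pin(n,c)])
s=robot.observe(); print(s["tcp_rot"],s["t"])
E
```

```text
pics
scene rest [(0.71, [523.5, -1.1, 0.7], [249.0, 209.0]), (0.62, [328.7, 214.0, 4.8], [324.0, 186.0])]
scene specimen [(0.49, [331.2, 220.6, 35.9], [326.0, 182.0])]
scene mark [(0.64, [333.5, 222.9, 42.5], [327.0, 182.0])]
scene cover [(0.97, [514.5, 2.0, 4.8], [251.0, 206.0])]
scene cover_bar [(0.93, [518.9, 3.4, 137.2], [250.0, 186.0])]
scene hook [(0.6, [555.2, 266.1, 2.6], [318.0, 242.0])]
scene hook_seat [(0.63, [560.3, 267.8, 174.8], [325.0, 217.0]), (0.46, [523.6, 0.8, 0.5], [249.0, 209.0])]
scene stand [(0.72, [523.0, -307.0, 2.9], [173.0, 181.0])]
scene probe [(0.61, [524.5, -308.9, 57.6], [170.0, 172.0])]
scene probe_point []
top rest [(0.84, [326.1, 220.3, -2.3], [211.0, 250.0]), (0.82, [516.4, 2.0, -0.9], [264.0, 201.0])]
top specimen [(0.47, [325.5, 222.7, 37.3], [209.0, 251.0])]
top mark [(0.65, [327.8, 228.0, 43.1], [208.0, 251.0])]
top cover [(0.93, [516.2, 7.7, 6.8], [263.0, 201.0])]
top cover_bar [(0.82, [516.8, 8.5, 134.7], [263.0, 200.0]), (0.33, [707.0, -311.0, 1.9], [341.0, 152.0])]
top hook [(0.86, [559.1, 271.8, 2.0], [197.0, 193.0])]
top hook_seat [(0.59, [558.0, 269.2, 176.2], [191.0, 190.0]), (0.36, [557.0, -503.2, -0.2], [390.0, 188.0])]
top stand [(0.87, [522.1, -304.2, 0.7], [341.0, 198.0]), (0.38, [520.8, 1.0, -0.3], [264.0, 200.0])]
top probe [(0.39, [524.1, -308.9, 62.6], [345.0, 197.0])]
top probe_point [(0.51, [759.2, -145.9, -1.0], [299.0, 140.0])]
[ 1.96706609  0.45814385 -1.96703277] 1.1
```

View pics/scene0.png

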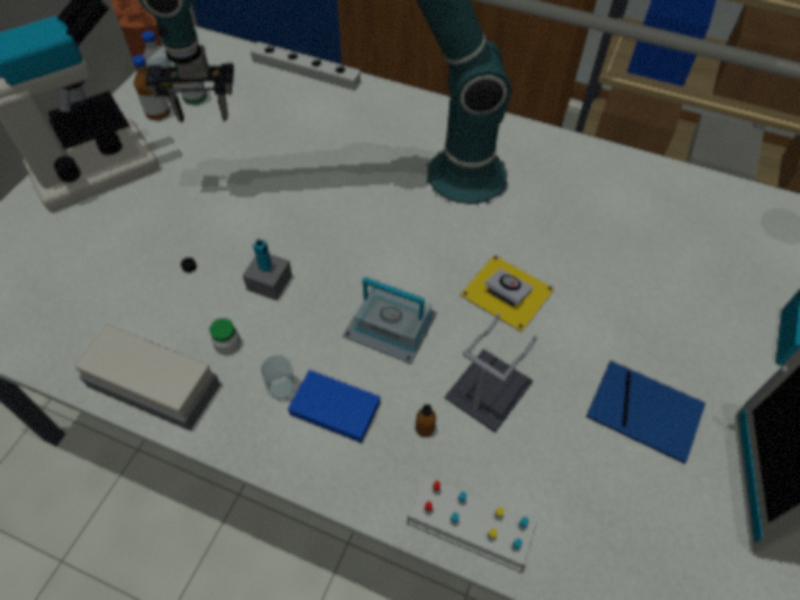

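View pics/top0.png

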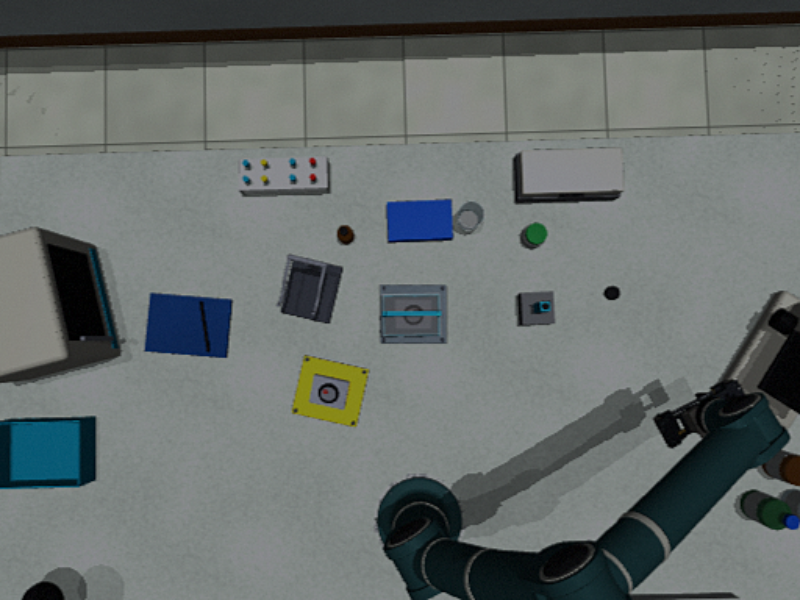

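The scene holds two rests: a yellow one at scene (505,290) with a bare specimen, and a grey one at (390,320) under the cover. The grey one is meant. The hook is at (490,380), the probe in its stand at (262,270). I'll look closer with the wrist camera before reaching.

```bash
cat >> h.py <<'E'
def Rd(psi):
    y=np.array([np.cos(psi),np.sin(psi),0]);x=np.array([0,0,-1.]);return np.c_[x,y,np.cross(x,y)]
def rv(R): return Rn.from_matrix(R).as_rotvec()
def shot(c,n=None,scale=1.5):
    I=info(c); im=viewer.read_camera(c)
    if n: save(n,cv2.resize(im,None,fx=scale,fy=scale))
    return I,im
E
python3 - <<'E'
from h import *
s=robot.observe(); print(Rn.from_rotvec(s["tcp_rot"]).as_matrix().round(2).tolist())
K,R,t=info("wrist"); print("cam",(-R.T@t).round(),R[2].round(2),K.tolist())
for p,psi in(((430,100,420),0),((430,100,420),np.pi)):
    q=kin.ik(p,rv(Rd(psi))); print(psi,None if q is None else np.round(q,2))
E
```

```text
[[0.0, 0.44, -0.9], [-0.0, -0.9, -0.44], [-1.0, 0.0, 0.0]]
cam [ 359. -547.  385.] [-0.25 -0.12 -0.96] [[290.1300370192383, 0.0, 256.1818164152204], [0.0, 290.1300370192383, 188.48182431655042], [0.0, 0.0, 1.0]]
0 [ 0.44 -0.03 -0.71  1.67 -0.02  1.49 -0.27]
3.141592653589793 [-1.48 -0.25  0.99  1.76  0.21  1.52  2.62]
```

```bash
python3 - <<'E'
from h import *
for k,p in enumerate(((500,40,400),(500,230,400))):
    robot.movep(p,rv(Rd(0))); robot.hold(0.3)
    I,im=shot("wrist",f"w{k}.png")
    for n in("rest","cover","cover_bar","hook","hook_seat"):
        print(k,n,[(f,x.tolist(),p.tolist()) for f,x,p in pin(n,"wrist",I)])
    np.savez(f"w{k}.npz",K=I[0],R=I[1],t=I[2],im=im)
s=robot.observe(); print(s["t"],np.round(s["joints"],2))
E
```

```text
0 rest [(0.61, [331.2, 220.9, 0.6], [167.0, 49.0]), (0.21, [731.2, 169.1, 4.5], [375.0, 77.0])]
0 cover [(0.73, [513.2, 5.4, 8.2], [262.0, 161.0])]
0 cover_bar [(0.86, [514.8, 8.4, 131.5], [265.0, 173.0])]
0 hook [(0.77, [562.5, 267.3, 1.6], [289.0, 21.0])]
0 hook_seat []
1 rest [(0.98, [329.1, 221.5, 0.1], [174.0, 147.0])]
1 cover [(0.92, [515.8, 3.2, 5.3], [263.0, 243.0])]
1 cover_bar [(0.7, [515.8, 9.0, 133.1], [264.0, 272.0])]
1 hook [(0.86, [559.8, 266.1, 2.0], [285.0, 125.0])]
1 hook_seat [(0.83, [560.3, 268.9, 174.4], [296.0, 132.0]), (0.55, [559.7, 266.2, 0.5], [285.0, 125.0])]
5.55 [ 0.18  0.25 -0.83  1.49  0.19  1.48 -0.65]
```

```bash
python3 -c "
import cv2,numpy as np
a=cv2.imread('pics/w0.png');b=cv2.imread('pics/w1.png');print(a.shape)
cv2.imwrite('pics/w01.png',np.vstack([cv2.resize(a,(480,360))[60:],cv2.resize(b,(480,360))[60:]]))"
```

```text
(576, 768, 3)
```

View pics/w1.png

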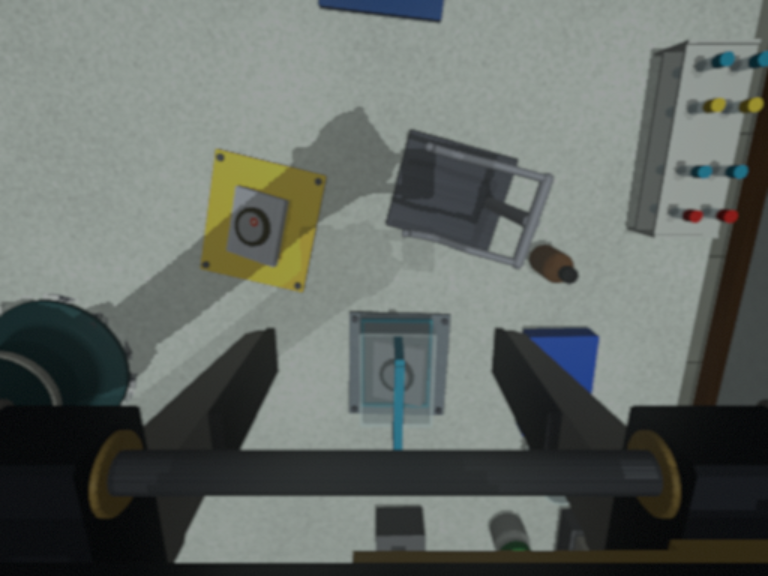

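The hook in w1.png has prong tips at about (430,147) and (408,233) and its crossbar from (551,177) to (519,265). So the prongs point along −x with a yaw of about −14°. The cover's bar at (400,400) runs along y over the grey rest. Next I'll refine both numerically.

```bash
python3 - <<'E'
from h import *
def atz(I,p,z):
    c,d=ray(I,p); return c+d*(z-c[2])/d[2]
d=np.load("w1.npz");I1=(d["K"],d["R"],d["t"]);im=d["im"]
pts=[atz(I1,np.array(p)/1.5,z)[:2] for p,z in(((430,147),186),((408,233),186),((551,177),187),((519,265),187))]
print(np.round(pts,1).tolist())
for a,b in((0,2),(1,3)): v=pts[b]-pts[a];print("len",np.linalg.norm(v),"yaw",np.degrees(np.arctan2(v[1],v[0])))
v=pts[0]-pts[1];print("tipspan",np.linalg.norm(v),np.degrees(np.arctan2(-v[0],v[1])))
v=pts[2]-pts[3];print("bar",np.linalg.norm(v),np.degrees(np.arctan2(-v[0],v[1])))
obs=[]
for k in(0,1):
    d=np.load(f"w{k}.npz");I=(d["K"],d["R"],d["t"]);h=cv2.cvtColor(d["im"],cv2.COLOR_RGB2HSV).astype(int)
    m=((h[...,0]>85)&(h[...,0]<104)&(h[...,1]>110)&(h[...,2]>80)).astype(np.uint8)
    n,l,st,ce=cv2.connectedComponentsWithStats(m)
    for i in range(1,n):
        if st[i,4]>60:
            ys,xs=np.nonzero(l==i)
            W=np.array([atz(I,(x,y),140)[:2] for x,y in zip(xs,ys)])
            u=np.linalg.svd(W-W.mean(0),full_matrices=False)[2][0]
            print(k,st[i].tolist(),W.mean(0).round(1),"y",W[:,1].min().round(),W[:,1].max().round(),"ang",np.degrees(np.arctan2(-u[0]*np.sign(u[1]),abs(u[1]))).round(1))
    ms=viewer
E
```

```text
[[543.7, 316.1], [524.3, 236.0], [658.1, 288.8], [635.1, 203.7]]
len 117.60455916828798 yaw -13.426747248638675
len 115.42217574405385 yaw -16.25295999992785
tipspan 82.43473369296987 -13.590435558189679
bar 88.16261146426378 -15.089575332977265
0 [263, 132, 8, 82, 531] [517.4  11. ] y -61.0 77.0 ang -0.9
1 [480, 35, 10, 9, 77] [834.8 398.1] y 393.0 404.0 ang 74.8
1 [465, 111, 10, 7, 62] [834.7 292.2] y 288.0 297.0 ang 88.6
1 [489, 110, 10, 9, 73] [872.  291.9] y 286.0 298.0 ang -89.7
1 [262, 239, 8, 61, 367] [517.1  20.4] y -46.0 79.0 ang -0.9
```

View pics/w0.png

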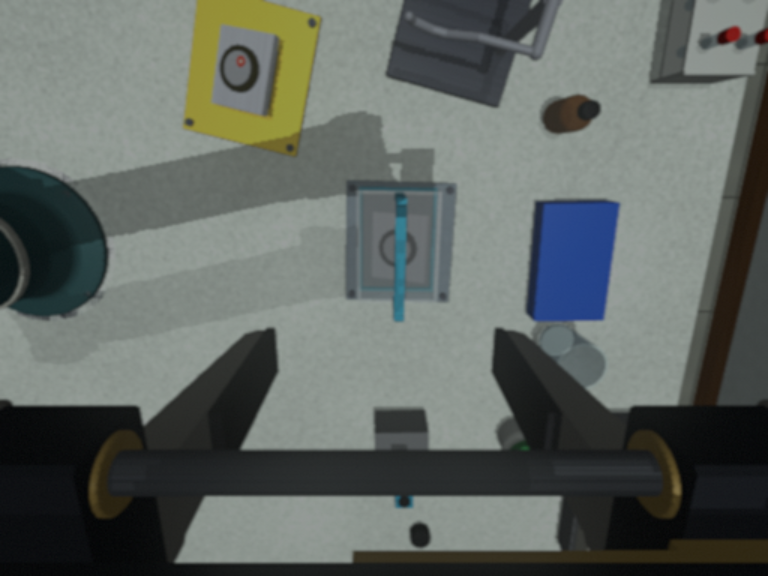

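w0.png: the bar runs from about (402,196) to (398,320), over the grey rest at (400,240), which confirms this is the covered rest. Bar estimate (517, 7, 134), yaw −0.9°. Hook seat estimate (562.5, 268.5), yaw −14.5°.

```bash
cat >> h.py <<'E'
SEAT=np.array([562.5,268.5]);HY=np.radians(-14.5);HX=np.array([np.cos(HY),np.sin(HY)])
E
python3 - <<'E'
from h import *
r0=rv(Rd(-0.016)); r1=rv(Rd(HY))
for p,r in(((517,7,220),r0),((517,7,115),r0),((430,140,250),r0),((*(SEAT-132*HX),192),r1),((*SEAT,192),r1),((*SEAT,150),r1)):
    q=kin.ik(p,r); print(None if q is None else np.round(q,2))
robot.movep((517,7,210),r0)
robot.servo_line((517,7,115),120)
s=robot.observe(); f0=np.array(s["contact_force"])
grip(0.0,40); s=robot.observe()
print("w",s["grip_width"],f0.round(1),np.round(s["contact_force"],1),np.round(s["tcp_pos"],1))
robot.servo_line((517,7,145),60); s=robot.observe()
print("w",s["grip_width"],np.round(s["contact_force"],1),np.round(s["wrist_torque"],2),s["t"])
robot.servo_line((517,7,240),100)
I,im=shot("wrist","w2.png",1.2)
for n in("mark","cover_bar","cover","specimen","rest"): print(n,pin(n,"wrist",I))
shot("scene","s2.png")
for n in("cover","cover_bar","mark","specimen"): print(n,pin(n,"scene"))
E
```

```text
[ 0.56  0.29 -0.76  1.84  0.23  1.1  -0.3 ]
[ 0.52  0.44 -0.74  1.95  0.37  0.9  -0.42]
[ 0.41  0.13 -0.85  1.93  0.11  1.12 -0.5 ]
[-0.02  0.37 -0.8   1.84  0.3   1.06 -1.19]
[ 0.02  0.52 -0.72  1.62  0.37  1.14 -1.05]
[ 0.    0.56 -0.7   1.66  0.4   1.07 -1.07]
w 3.148184995853728e-05 [-0.4  0.4 -0.2] [-0.1 -0.7 -0.1] [517.   7. 115.]
w 0.004802471257260505 [ 0.2 -0.7 -0.6] [-0.06 -0.03 -0.04] 9.6167
mark []
cover_bar [(0.84, array([516.8,   7.4, 131.2]), array([256., 178.]))]
cover [(0.62, array([513.7,   4.2,   5.2]), array([254., 160.]))]
specimen []
rest [(0.83, array([327.6, 218.7,  -0.4]), array([114.,   5.])), (0.68, array([515.3,   3.2,   6.4]), array([255., 161.]))]
cover [(0.85, array([514.5,   1.9,   8.4]), array([251., 206.])), (0.72, array([509.3, 570.5,  -2.6]), array([410., 264.])), (0.49, array([ 760.2, -154.5,    1.8]), array([178., 248.]))]
cover_bar [(0.69, array([518. ,   1.4, 133.5]), array([250., 186.])), (0.49, array([ 757.6, -151.8,    2.2]), array([179., 248.]))]
mark [(0.66, array([331.3, 220.8,  44.9]), array([327., 181.])), (0.62, array([523.5,  -1.6,   2.6]), array([249., 208.]))]
specimen [(0.49, array([327.4, 219. ,  34.1]), array([326., 182.])), (0.47, array([522.7,  -3.4,   1.6]), array([248., 208.]))]
```

The fingers closed on nothing. I'll look at the picture.

```bash
python3 - <<'E'
import cv2
a=cv2.imread("pics/w2.png");b=cv2.imread("pics/s2.png");b=cv2.resize(b[200:400,230:530],(615,410))[:, :]
import numpy as np
a=cv2.resize(a,(533,400)); b=cv2.resize(b,(533,400))[:200+150]
cv2.imwrite("pics/c2.png",cv2.resize(np.hstack([a[:350],b]),(800,263)))
E
```

```text
(no output)
```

View pics/w2.png

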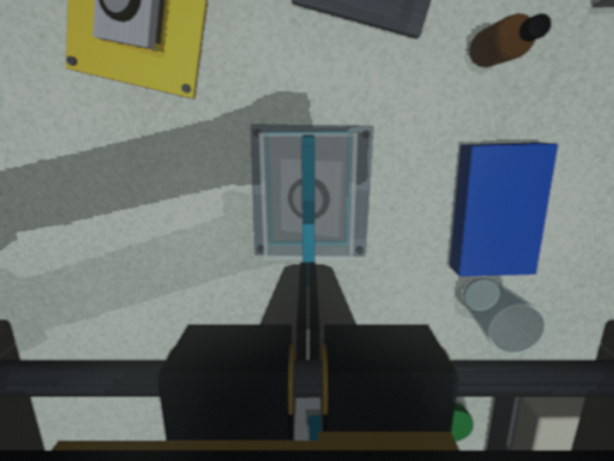

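View pics/s2.png

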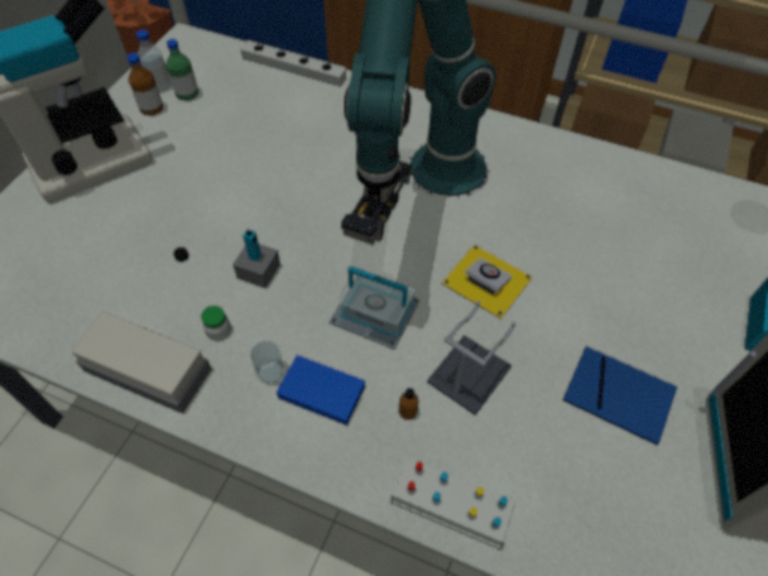

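```bash
python3 - <<'E'
from h import *
s=robot.observe(); I=info("wrist"); T=np.array(s["tcp_pos"]); print(T,s["tcp_rot"],s["t"],s["grip_width"])
R=Rn.from_rotvec(s["tcp_rot"]).as_matrix();print(R.round(2).tolist())
print("tcp in wrist x1.2",proj(I,T)*1.2,"scene x1.5",proj(info("scene"),T)*1.5,proj(info("top"),T))
print("cam centre",(-I[1].T@I[2]).round(1))
shot("top","t3.png")
E
```

```text
[516.98596174   7.04772134 239.94897065] [ 1.22094387  1.20174801 -1.22097665] 11.2667 0.0031862028787589276
[[-0.0, 1.0, -0.02], [0.0, -0.02, -1.0], [-1.0, -0.0, -0.0]]
tcp in wrist x1.2 [306.83744133 255.58955278] scene x1.5 [377.44862283 249.43558958] [263.7332206  198.85817992]
cam centre [518.6  87.2 447.4]
```

```bash
python3 -c "
import cv2
b=cv2.imread('pics/s2.png');a=cv2.imread('pics/t3.png');import numpy as np
cv2.imwrite('pics/c3.png',np.hstack([cv2.resize(b[150:400,280:480],(400,500)),cv2.resize(a[200:450,300:500],(400,500))]))"
```

```text
(no output)
```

View pics/c3.png

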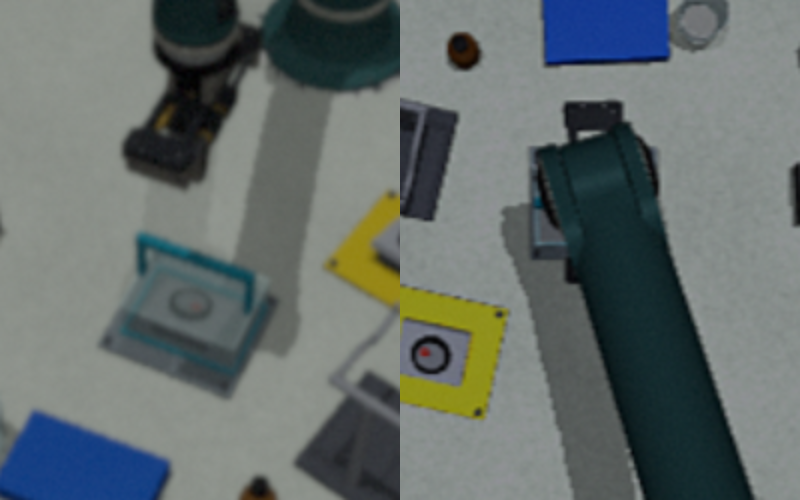

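```bash
python3 - <<'E'
from h import *
S=info("scene")
L=[np.load(f"w{k}.npz") for k in(0,1)];I0,I1=[(d["K"],d["R"],d["t"]) for d in L];I2=info("wrist")
px={0:(I0,(402/1.5,193/1.5)),1:(I1,(399/1.5,337/1.5)),2:(I2,(308/1.2,134/1.2)),"s":(S,(405/1.5,288/1.5))}
for ks in((0,"s"),(2,"s"),(1,"s"),(0,1),(0,2),(0,1,2,"s")): print(ks,tri([px[k] for k in ks]).round(1))
for y in(69,-55):
  for z in(128,140): print(y,z,[(k,(proj(px[k][0],(517,y,z))*(1.2 if k==2 else 1.5)).round()) for k in px])
E
```

```text
(0, 's') [520.1  77.8 143.1]
(2, 's') [520.   76.4 143.3]
(1, 's') [514.7  83.1 122.4]
(0, 1) [521.2  76.3  71.1]
(0, 2) [519.9  79.  109.3]
(0, 1, 2, 's') [517.4  81.5 123.5]
69 128 [(0, array([399., 204.])), (1, array([398., 361.])), (2, array([306., 146.])), ('s', array([404., 290.]))]
69 140 [(0, array([400., 205.])), (1, array([398., 366.])), (2, array([306., 146.])), ('s', array([404., 287.]))]
-55 128 [(0, array([398., 311.])), (1, array([397., 449.])), (2, array([308., 273.])), ('s', array([352., 272.]))]
-55 140 [(0, array([399., 315.])), (1, array([398., 455.])), (2, array([308., 278.])), ('s', array([352., 269.]))]
```

```bash
python3 - <<'E'
from h import *
I=info("wrist")
for y in(-3,7,17):
  for z in(230,240,250,260,270,280): print(y,z,(proj(I,(517,y,z))*1.2).round(),end=" ")
  print()
d=np.load("w0.npz");I0=(d["K"],d["R"],d["t"])
for z in(400,410,420,430): print(z,[(proj(I0,(500+dx,y,z))*1.5).round().tolist() for dx in(-46,46) for y in(30,50)])
w=cv2.imread("pics/w2.png")
cv2.imwrite("pics/c4.png",np.hstack([cv2.resize(w[220:370,230:390],(480,450),interpolation=cv2.INTER_CUBIC)]))
E
```

```text
-3 230 [307. 264.] -3 240 [307. 270.] -3 250 [307. 277.] -3 260 [307. 284.] -3 270 [307. 292.] -3 280 [307. 300.] 
7 230 [307. 250.] 7 240 [307. 256.] 7 250 [307. 262.] 7 260 [307. 268.] 7 270 [307. 275.] 7 280 [307. 283.] 
17 230 [307. 236.] 17 240 [307. 241.] 17 250 [307. 246.] 17 260 [307. 252.] 17 270 [306. 258.] 17 280 [306. 266.] 
400 [[294.0, 337.0], [292.0, 301.0], [473.0, 337.0], [475.0, 300.0]]
410 [[290.0, 346.0], [288.0, 307.0], [477.0, 345.0], [479.0, 307.0]]
420 [[286.0, 354.0], [283.0, 315.0], [481.0, 354.0], [484.0, 314.0]]
430 [[281.0, 364.0], [278.0, 323.0], [486.0, 364.0], [489.0, 322.0]]
```

View pics/c4.png

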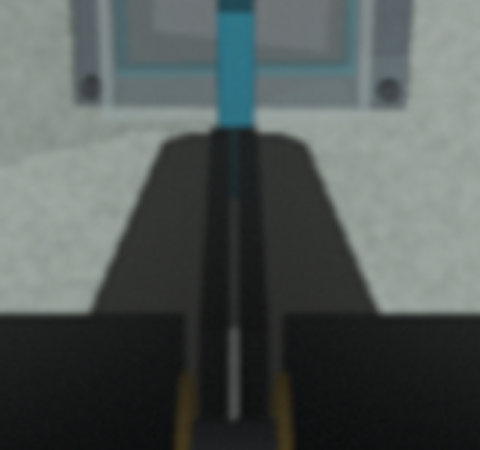

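The crop shows the shut fingertips at about row 263, where the reported TCP would be at about 241. That puts the real tips some 35 mm behind the reported TCP, which explains closing above the bar. Lowering the TCP to 80 is safe on either reading, since the roof is at 68 mm. Once the bar is gripped, I work from the bar-to-TCP relation.

```bash
python3 - <<'E'
from h import *
grip(1.0,40)
robot.servo_line((517,7,130),150); robot.servo_line((517,7,81),80)
s=robot.observe(); f0=np.array(s["contact_force"])
grip(0.0,40); s=robot.observe()
print("w",s["grip_width"],f0.round(1),np.round(s["contact_force"],1),np.round(s["wrist_torque"],2),np.round(s["tcp_pos"],1),s["t"])
if s["grip_width"]>0.08:
    robot.servo_line((517,7,111),60); s=robot.observe()
    print("w",s["grip_width"],np.round(s["contact_force"],1),np.round(s["wrist_torque"],2),s["t"])
    I,im=shot("wrist")
    for n in("cover_bar","cover"): print(n,pin(n,"wrist",I),pin(n,"scene") if 0 else "")
    shot("scene","s4.png"); 
    for n in("cover_bar","cover"): print(n,pin(n,"scene"))
E
```

```text
w 0.1262353302533094 [ 0.4 -0.6 -0.8] [-0.3 -0.2 -0.1] [-0.02 -0.02 -0.01] [517.   7.  81.] 15.525
w 0.12545797485036295 [ 0.3 -0.  -2.2] [-0.04 -0.04  0.  ] 16.175
cover_bar [(0.68, array([515. ,   7.7, 161.4]), array([252., 242.]))] 
cover [(0.66, array([512.4,   5.7,  33.7]), array([251., 187.]))] 
cover_bar [(0.91, array([517.8,   2. , 163.4]), array([250., 181.]))]
cover [(0.67, array([516.4,   1.4,  35.4]), array([250., 202.]))]
```

```bash
python3 - <<'E'
from h import *
r0=rv(Rd(-0.016)); r1=rv(Rd(HY))
robot.servo_line((517,7,162),150)
robot.servo_line((430,140,162),180)
P=SEAT-125*HX
robot.servo_line((*P,158),180,rotation=r1)
s=robot.observe(); print(s["t"],np.round(s["tcp_pos"],1),s["grip_width"],np.round(s["contact_force"],1))
I,im=shot("wrist","w5.png",1.0)
print("wr",[(n,pin(n,"wrist",I)) for n in("hook_seat","cover_bar")])
T,im2=shot("top","t5.png",1.0); print("top",[(n,pin(n,"top",T)) for n in("hook_seat","cover_bar","hook")])
S,im3=shot("scene","s5.png",1.0); print("sc",[(n,pin(n,"scene",S)) for n in("hook_seat","cover_bar","hook")])
a=cv2.resize(im,(448,336)); b=cv2.resize(im3[130:290,220:390],(352,336)); save("c5.png",np.hstack([a,b]))
E
```

```text
19.0417 [441.8 298.4 157.7] 0.1265591492092853 [-0.  -0.4 -2.2]
wr [('hook_seat', [(0.82, array([565.6, 270.2, 173.6]), array([435., 216.]))]), ('cover_bar', [(0.78, array([441.8, 299.5, 206.9]), array([256., 241.]))])]
top [('hook_seat', [(0.57, array([559.6, 269.7, 177. ]), array([191., 190.])), (0.22, array([520.9,  11.9,  44.9]), array([262., 200.]))]), ('cover_bar', [(0.87, array([441.8, 299.7, 211.6]), array([182., 223.]))]), ('hook', [(0.68, array([558.6, 271.6,  -1.2]), array([197., 193.]))])]
sc [('hook_seat', [(0.86, array([558.5, 269. , 174.9]), array([326., 216.])), (0.55, array([ 522.8, -309.1,   54.2]), array([170., 172.]))]), ('cover_bar', [(0.82, array([441.8, 294.3, 210.4]), array([346., 184.])), (0.51, array([518.7,   2.5,  33.1]), array([250., 203.]))]), ('hook', [(0.97, array([ 5.576e+02,  2.631e+02, -3.000e-01]), array([317., 243.]))])]
```

View pics/c5.png

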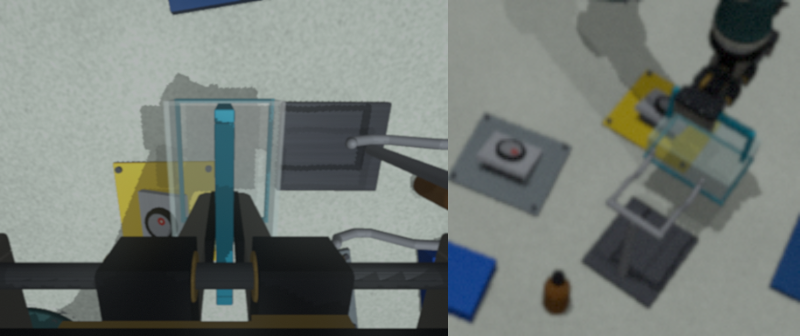

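The crop shows the cover in the grip, with both prongs parallel to the gripper and their tips at (352,143) and (338,240), inside the bar's ends. The detections agree on the seat at about (561, 269.5). Now inserting.

```bash
python3 - <<'E'
from h import *
S=np.array([561.5,269.3])
def ob(l):
    s=robot.observe(); print(l,round(s["t"],2),np.round(s["tcp_pos"],1),round(s["grip_width"],3),np.round(s["contact_force"],1),np.round(s["wrist_torque"],2)); return s
robot.servo_line((*(S-50*HX),156),150); ob("mid")
robot.servo_line((*S,156),100); ob("in")
robot.servo_line((*S,132),60); ob("low")
for z in(128,126,124,122,120,118,116):
    robot.servo_line((*S,z),40); s=ob(z)
    if s["contact_force"][2]>0.8: break
I,im=shot("wrist","w6.png",1.0); print(pin("cover_bar","wrist",I),pin("hook_seat","wrist",I))
E
```

```text
mid 20.23 [512.  282.3 155.7] 0.127 [-0.9 -1.1 -3.1] [-0.01  0.01 -0.01]
in 20.88 [560.8 269.7 155.8] 0.129 [-0.6 -0.9 -2.8] [-0.01 -0.07 -0.06]
low 21.43 [561.3 269.3 131.7] 0.127 [-0.2  0.6 -2. ] [ 0.   -0.09  0.01]
128 21.68 [561.4 269.3 127.9] 0.127 [ 0.8 -0.7 -2.3] [-0.03 -0.04  0.03]
126 21.93 [561.4 269.3 125.9] 0.124 [ 0.3 -0.3 -3. ] [-0.02 -0.03 -0.03]
124 22.18 [561.4 269.2 123.8] 0.121 [ 0.3  0.4 -2.7] [-0.01 -0.07 -0.02]
122 22.43 [561.5 269.5 122. ] 0.125 [-0.2 -1.  -2.3] [-0.    0.01 -0.01]
120 22.68 [561.6 269.5 121.8] 0.122 [-3.8 -2.7  9. ] [-0.61  0.76  0.01]
[(0.97, array([559.4, 270.4, 172.2]), array([252., 243.]))] [(0.33, array([7.273e+02, 1.689e+02, 5.000e-01]), array([408., 220.]))]
```

```bash
python3 - <<'E'
from h import *
S=np.array([561.5,269.3])
robot.servo_line((*S,121.5),40); grip(0.45); robot.hold(0.2)
s=robot.observe(); print(s["t"],s["grip_width"],np.round(s["contact_force"],1))
robot.servo_line((*S,140),60); s=robot.observe(); print(np.round(s["contact_force"],1))
robot.servo_line((*S,260),200); s=robot.observe(); print(s["t"],np.round(s["contact_force"],1))
I,im=shot("wrist","w7.png",1.0); print([(n,pin(n,"wrist",I)) for n in("cover_bar","mark","rest")])
C,im3=shot("scene","s7.png",1.0); print("sc",[(n,pin(n,"scene",C)) for n in("cover_bar","cover","mark","specimen","rest")])
C,im4=shot("top","t7.png",1.0); print("top",[(n,pin(n,"top",C)) for n in("cover_bar","mark","specimen")])
a=cv2.resize(im,(448,336)); b=cv2.resize(im3[130:290,220:390],(352,336)); save("c7.png",np.hstack([a,b]))
E
```

```text
23.8833 0.45244229007045855 [0.5 0.1 0.2]
[0.3 0.2 0.4]
25.0917 [-0.3 -0.2 -0.2]
[('cover_bar', [(0.84, array([561.7, 275. , 173. ]), array([255., 178.]))]), ('mark', [(0.5, array([517.4,   9.4,  43.5]), array([269., 310.]))]), ('rest', [(0.85, array([526.3,   2.9,  -1.2]), array([274., 295.])), (0.78, array([329.5, 221. ,   2.1]), array([132., 216.]))])]
sc [('cover_bar', [(0.66, array([562.2, 263.5, 176.2]), array([324., 216.]))]), ('cover', [(0.89, array([561.3, 262.7,  47.8]), array([318., 237.])), (0.16, array([ 7.103e+02, -3.120e+02,  7.000e-01]), array([145., 221.]))]), ('mark', [(0.62, array([524. ,  -1.3,   2.2]), array([249., 208.])), (0.5, array([516.8,   9.9,  41.3]), array([252., 202.]))]), ('specimen', [(0.66, array([519.9,   1. ,  37.8]), array([250., 202.])), (0.26, array([ 519.3, -309.6,    1.7]), array([173., 180.]))]), ('rest', [(0.97, array([333.5, 215.5,   2.2]), array([324., 188.])), (0.91, array([ 5.255e+02,  3.000e-01, -8.000e-01]), array([249., 209.]))])]
top [('cover_bar', [(0.58, array([563.2, 270.4, 175.5]), array([191., 189.]))]), ('mark', [(0.42, array([331. , 227.5,  42.3]), array([208., 250.])), (0.41, array([520. ,  10.4,  44.2]), array([262., 200.]))]), ('specimen', [(0.53, array([5.153e+02, 4.000e-01, 3.480e+01]), array([265., 201.])), (0.44, array([327.3, 222.7,  34.3]), array([209., 251.]))])]
```

View pics/c7.png

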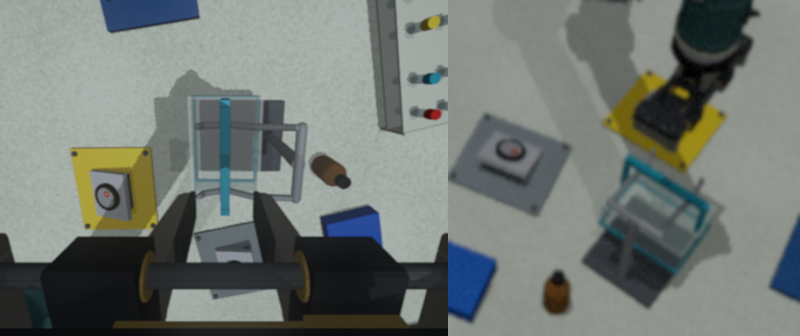

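The cover hangs with the bar at z≈175 and is released. In the crop it lies across both prongs. The uncovered grey rest, with its red mark, shows at right-image (510,150). Next I'll measure the mark and the probe from two wrist positions each.

```bash
python3 - <<'E'
from h import *
def red(I,im,X):
    u=proj(I,X); h=cv2.cvtColor(im,cv2.COLOR_RGB2HSV).astype(int)
    m=((h[...,0]<9)|(h[...,0]>170))&(h[...,1]>90)&(h[...,2]>50)
    ys,xs=np.nonzero(m); k=np.hypot(xs-u[0],ys-u[1])<20
    return np.array([xs[k].mean(),ys[k].mean()]),k.sum()
obs=[];tiles=[]
for k,p in enumerate(((535,50,240),(490,-20,200))):
    robot.movep(p,rv(Rd(0))); robot.hold(0.25)
    I,im=shot("wrist"); P=pin("mark","wrist",I); print("mark",P,"spec",pin("specimen","wrist",I),"rest",pin("rest","wrist",I))
    try: u,n=red(I,im,(518,9,43)); print(u,n); obs.append((I,u))
    except Exception as e: print(e)
    np.savez(f"m{k}.npz",K=I[0],R=I[1],t=I[2],im=im); tiles.append(im)
    for d in viewer.silhouettes("rest","wrist")[:2]:
        m=d["mask"]; ys,xs=np.nonzero(m); W=[]
        for x,y in zip(xs,ys):
            c,dd=ray(I,(x,y)); W.append((c+dd*(8-c[2])/dd[2])[:2])
        W=np.array(W,np.float32)
        if abs(W[:,1].mean())<60: print("rest rect",cv2.minAreaRect(W),W.min(0),W.max(0))
if len(obs)==2: print("tri mark",tri(obs))
S=info("scene")
for k,p in enumerate(((523,-255,240),(480,-295,220))):
    robot.movep(p,rv(Rd(0))); robot.hold(0.25)
    I,im=shot("wrist"); print([(n,pin(n,"wrist",I)) for n in("probe","stand")])
    np.savez(f"p{k}.npz",K=I[0],R=I[1],t=I[2],im=im); tiles.append(im)
s=robot.observe(); print(s["t"])
save("c8.png",np.vstack([np.hstack([cv2.resize(t,(400,300)) for t in tiles[:2]]),np.hstack([cv2.resize(t,(400,300)) for t in tiles[2:]])]))
r,a=[],.35
n=np.array([-np.sin(a),0,np.cos(a)])
for psi in(0,np.pi/2,-np.pi/2):
    R=Rn.from_rotvec([0,-a,0]).as_matrix()@Rd(psi)
    for h in(48,110): q=kin.ik(np.array([518,9,43])+h*n,rv(R)); print(psi,h,R[:,0].round(2),None if q is None else np.round(q,2))
E
```

```text
mark [(0.84, array([519.5,   9.8,  41.4]), array([245., 191.])), (0.68, array([333. , 229.3,  41.9]), array([94., 22.]))] spec [(0.72, array([327.8, 218.6,  31. ]), array([96., 34.])), (0.59, array([518.9,   2.4,  31.1]), array([245., 193.]))] rest [(0.76, array([525.6,   2. ,   1.6]), array([250., 188.])), (0.69, array([328.9, 220.8,   1.6]), array([107.,  37.]))]
[245.34285714 190.77142857] 35
rest rect ((521.1888427734375, 2.3411483764648438), (172.27615356445312, 150.69920349121094), 88.98458099365234) [445.43048 -84.09613] [597.6771   89.67144]
mark [(0.68, array([518. ,  10.9,  43. ]), array([277., 145.]))] spec [(0.64, array([517.6,   1.5,  30.8]), array([276., 151.]))] rest [(0.95, array([524.8,   3.3,  -0.8]), array([280., 147.])), (0.58, array([ 526. , -310.1,    1.2]), array([276., 331.]))]
[278.96153846 146.17307692] 52
rest rect ((521.3634033203125, 2.9235763549804688), (170.19493103027344, 148.479248046875), 88.30856323242188) [444.71353 -83.74023] [597.4978   88.37426]
tri mark [520.03168619  10.15649237  43.23906555]
[('probe', [(0.67, array([ 523., -304.,   58.]), array([256., 200.]))]), ('stand', [(0.96, array([ 526.6, -309.1,    1.2]), array([258., 192.]))])]
[('probe', [(0.75, array([ 521.2, -306.3,   59.4]), array([286., 177.]))]), ('stand', [(0.67, array([ 524. , -311.7,    2.5]), array([284., 172.]))])]
30.25
0 48 [ 0.34  0.   -0.94] [ 0.58  0.29 -0.76  2.29  0.71  0.37 -0.76]
0 110 [ 0.34  0.   -0.94] [ 0.85  0.14 -1.    2.27  0.37  0.47 -0.43]
1.5707963267948966 48 [ 0.34  0.   -0.94] [ 0.73  0.34 -0.94  2.28  0.87  0.43  0.68]
1.5707963267948966 110 [ 0.34  0.   -0.94] [ 0.94  0.17 -1.1   2.27  0.43  0.48  1.09]
-1.5707963267948966 48 [ 0.34  0.   -0.94] [ 0.2   0.22 -0.34  2.31  0.39  0.3  -2.04]
-1.5707963267948966 110 [ 0.34  0.   -0.94] [ 0.63  0.1  -0.77  2.28  0.26  0.45 -1.9 ]
```

View pics/c8.png

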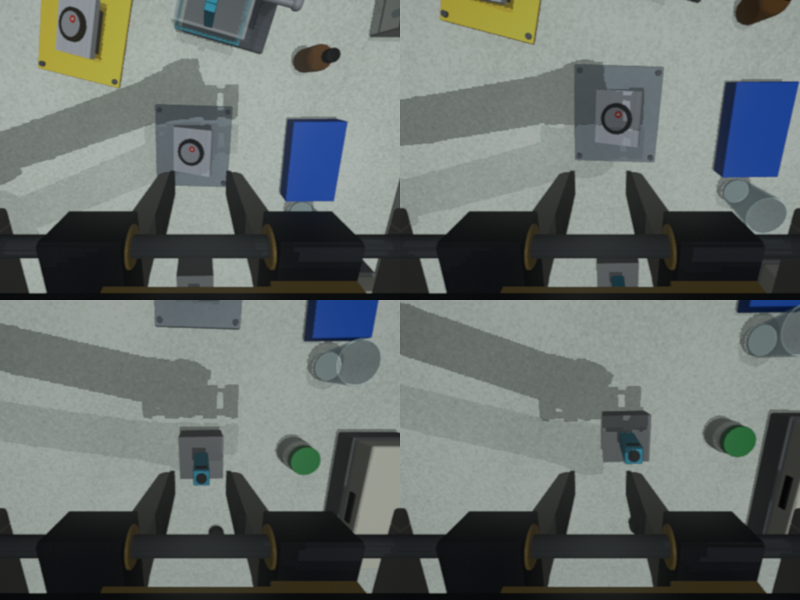

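Mark by triangulation: (520.0, 10.2, 43.2), against a model check of (522.5, 10.6, 42.9). Rest yaw ≈ −1.3°. The grey rest with its bare specimen is at (617,118) in the upper-right tile, and the probe's handle top is at (201,479) and (633,455). Next is the probe and stand fix.

```bash
python3 - <<'E'
from h import *
L=[np.load(f"p{k}.npz") for k in(0,1)]; Is=[(d["K"],d["R"],d["t"]) for d in L]
print("top tri",tri([(Is[0],np.array([201,179])*1.28),(Is[1],np.array([233,155])*1.28)]).round(1))
def onz(I,m,z):
    ys,xs=np.nonzero(m); W=[]
    for x,y in zip(xs,ys):
        c,d=ray(I,(x,y)); W.append((c+d*(z-c[2])/d[2])[:2])
    return np.array(W,np.float32)
for I,d in zip(Is,L):
    h=cv2.cvtColor(d["im"],cv2.COLOR_RGB2HSV).astype(int)
    for th in(90,130,160):
        m=(h[...,0]>85)&(h[...,0]<106)&(h[...,1]>110)&(h[...,2]>th)
        W=onz(I,m,148); k=np.hypot(W[:,0]-522,W[:,1]+308)<40; W=W[k]
        if len(W)>8: print(th,len(W),W.min(0).round(1),W.max(0).round(1))
    g=(h[...,1]<60)&(h[...,2]>50)&(h[...,2]<115)
    print("gray at px",d["im"][int(proj(I,(500,-290,60))[1]),int(proj(I,(500,-290,60))[0])])
for m in viewer.silhouettes("stand","wrist")[:1]:
    W=onz(Is[1],m["mask"],60); print("stand",cv2.minAreaRect(W))
    W=onz(Is[1],m["mask"],30); 
for m in viewer.silhouettes("probe","wrist")[:1]:
    W=onz(Is[1],m["mask"],148); print("probe",cv2.minAreaRect(W),W.min(0),W.max(0))
    ys,xs=np.nonzero(m["mask"]); x0,x1,y0,y1=xs.min()-12,xs.max()+25,ys.min()-12,ys.max()+12
    c=[]
    for d,I in zip(L,Is):
        u=proj(I,(522,-308,120)).astype(int); c.append(cv2.resize(d["im"][u[1]-40:u[1]+35,u[0]-40:u[0]+40],(400,375),interpolation=cv2.INTER_CUBIC)); print("crop origin",u-40)
    save("c9.png",np.hstack(c))
E
```

```text
top tri [ 524.4 -305.9  151.2]
90 220 [ 513.6 -316.8] [ 536.  -294.9]
130 9 [ 516.9 -299.7] [ 533.6 -297.3]Traceback (most recent call last):
  File "<stdin>", line 13, in <module>
IndexError: too many indices for array: array is 1-dimensional, but 2 were indexed
```

```bash
python3 - <<'E'
from h import *
L=[np.load(f"p{k}.npz") for k in(0,1)]; Is=[(d["K"],d["R"],d["t"]) for d in L]
def onz(I,m,z):
    ys,xs=np.nonzero(m); W=[]
    for x,y in zip(xs,ys):
        c,d=ray(I,(x,y)); W.append((c+d*(z-c[2])/d[2])[:2])
    return np.array(W,np.float32).reshape(-1,2)
for I,d in zip(Is,L):
    h=cv2.cvtColor(d["im"],cv2.COLOR_RGB2HSV).astype(int)
    m=(h[...,0]>85)&(h[...,0]<106)&(h[...,1]>110)&(h[...,2]>90)
    W=onz(I,m,148); W=W[np.hypot(W[:,0]-524,W[:,1]+306)<25]
    if len(W)>8: print(len(W),cv2.minAreaRect(W),W.min(0),W.max(0))
    # stand top: rows of bright grey vs bench: left/right edges at z=60
    g=d["im"].astype(int).mean(2); e=[]
    for sx in(-1,1):
        pts=[]
        for y in np.arange(-335,-280,5):
            xs=np.arange(26,56,0.5); px=np.array([proj(I,(524+sx*x,y,60)) for x in xs],np.float32)
            v=cv2.remap(g.astype(np.float32),px[:,0].reshape(1,-1),px[:,1].reshape(1,-1),cv2.INTER_LINEAR)[0]
            gr=np.abs(v[6:]-v[:-6]); k=gr.argmax()
            if gr[k]>15: pts.append((y,524+sx*(xs[k]+1.5)))
        pts=np.array(pts)
        if len(pts)>4: b=np.polyfit(pts[:,0],pts[:,1],1); print(sx,len(pts),"x at -307",np.polyval(b,-307).round(1),"yaw deg",-np.degrees(np.arctan(b[0])).round(1), "med",np.median(pts[:,1]))
for m in viewer.silhouettes("stand","wrist")[:1]: print("stand",cv2.minAreaRect(onz(Is[1],m["mask"],60)))
E
```

```text
220 ((524.8168334960938, -305.82537841796875), (22.419496536254883, 21.83688735961914), 0.08816329389810562) [ 513.59955 -316.7569 ] [ 536.0377 -294.89  ]
-1 11 x at -307 484.8 yaw deg -4.0 med 485.5
1 11 x at -307 565.1 yaw deg 4.1 med 565.0
198 ((525.1442260742188, -306.8634033203125), (22.68623161315918, 19.262279510498047), 0.04188128933310509) [ 513.79877 -316.4995 ] [ 536.4905  -297.22522]
-1 11 x at -307 483.0 yaw deg 3.1 med 482.5
1 11 x at -307 564.9 yaw deg 1.0 med 565.0
stand ((525.6787109375, -302.4857177734375), (81.91284942626953, 88.68232727050781), 1.3875144720077515)
```

```bash
python3 - <<'E'
from h import *
r=rv(Rd(0.0)); x,y=524.7,-306.2
robot.movep((x,y,170),r); grip(1.0,40); robot.servo_line((x,y,62),110)
s=robot.observe(); f0=np.array(s["contact_force"]); print(s["t"],np.round(s["tcp_pos"],1),f0.round(1))
grip(0.0,45); s=robot.observe(); print("w",s["grip_width"],s["grip_width"]*92,np.round(s["contact_force"],1),np.round(s["wrist_torque"],2))
if s["grip_width"]>0.2:
    robot.servo_line((x,y,82),50); s=robot.observe(); print(np.round(s["contact_force"],1))
    robot.servo_line((x,y,150),100); s=robot.observe(); print(s["t"],s["grip_width"],np.round(s["contact_force"],1),np.round(s["wrist_torque"],2))
    robot.hold(0.2)
    T=np.array(robot.observe()["tcp_pos"])
    for c in("wrist","scene","top"):
        I,im=shot(c); print(c,[(n,[(f,(X-T).round(1),u) for f,X,u in pin(n,c,I)[:2]]) for n in("probe","probe_point")])
        if c=="wrist": np.savez("g0.npz",K=I[0],R=I[1],t=I[2],im=im)
E
```

```text
32.6667 [ 525.4 -306.4   62.8] [-0.5 -0.6 -0. ]
w 0.26036132581017013 23.95324197453565 [ 0.7  0.1 -0.9] [-0.01 -0.16 -0.01]
[ 0.6  0.8 -0.7]
35.0833 0.253350226558061 [ 0.7 -0.2 -1.2] [-0.02 -0.09 -0.01]
wrist [('probe', [(0.73, array([-2.2,  0.9, -3.1]), array([253., 210.]))]), ('probe_point', [])]
scene [('probe', [(0.61, array([ 0.6, -2.6, -2.5]), array([166., 156.]))]), ('probe_point', [(0.61, array([  38.6,  570.8, -100.7]), array([318., 237.]))])]
top [('probe', [(0.57, array([ 3.2, -0.4, -0.7]), array([349., 195.]))]), ('probe_point', [])]
```

```bash
cat >> h.py <<'E'
MARK=np.array([520.2,10.2,43.0]);YR=np.radians(-1.3)
RF=Rn.from_euler("z",YR).as_matrix()@Rn.from_rotvec([0,-.35,0]).as_matrix()@Rd(0)
NN=-RF[:,0]
def fmean(n=8):
    F=[]
    for _ in range(n): F.append(robot.observe()["contact_force"]); robot.hold(0.03)
    return np.mean(F,0)
E
python3 - <<'E'
from h import *
print(NN.round(3),RF[:,1].round(2))
robot.servo_line((525,-306,190),150)
H=MARK+112*NN
robot.movep(H,rv(RF)); 
robot.servo_line(MARK+(52+15)*NN,80); robot.hold(0.3)
s=robot.observe(); print(s["t"],np.round(s["tcp_pos"],1),(np.array(s["tcp_pos"])-MARK).round(1),np.round(s["joints"],2),s["grip_width"]); print("F",fmean().round(2))
tiles=[]
for c in("wrist","scene"):
    I,im=shot(c); print(c,[(n,[(f,X,u) for f,X,u in pin(n,c,I)[:3]]) for n in("probe","probe_point","mark")])
    u=proj(I,MARK); v=proj(I,MARK+15*NN); print("mark px",u.round(1),"tip px exp",v.round(1))
    np.savez(f"h_{c}.npz",K=I[0],R=I[1],t=I[2],im=im)
    x0,y0=int(np.clip(u[0]-40,0,432)),int(np.clip(u[1]-40,0,304)); tiles.append(cv2.resize(im[y0:y0+80,x0:x0+80],(400,400),interpolation=cv2.INTER_CUBIC)); print("crop",x0,y0)
save("c10.png",np.hstack(tiles))
E
```

```text
[-0.343  0.008  0.939] [ 0.94 -0.02  0.34]
38.4083 [497.4  10.5 106.3] [-22.8   0.3  63.3] [ 0.61  0.24 -0.8   2.28  0.62  0.4  -0.7 ] 0.26015189154296614
F [ 0.21 -0.   -1.37]
wrist [('probe', []), ('probe_point', []), ('mark', [(0.76, array([519.6,   9.6,  41.5]), array([255., 189.]))])]
mark px [255.8 188.3] tip px exp [255.7 192.8]
crop 215 148
scene [('probe', [(0.71, array([495.9,   5.9, 102.2]), array([254., 187.])), (0.48, array([563.3, 263.3,  50.6]), array([318., 237.]))]), ('probe_point', []), ('mark', [(0.47, array([332. , 222.1,  42.7]), array([327., 182.])), (0.41, array([513.7,   9.6,  45.5]), array([253., 201.]))])]
mark px [252.1 202.4] tip px exp [252.8 199. ]
crop 212 162
```

View pics/c10.png

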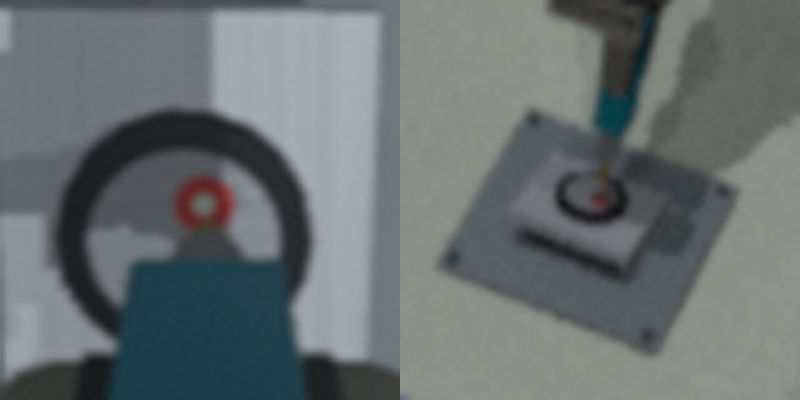

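The left crop shows the brass tip at (206,225) just below the red ring at (204,204). Both are within 1 px of their predicted positions, and the scene crop agrees. I'll press in along the normal using force feedback.

```bash
python3 - <<'E'
from h import *
f0=fmean(16)@NN; R=rv(RF)
h=55.; robot.servo_line(MARK+h*NN,60); print("f0",f0.round(2),robot.observe()["t"])
D=[]
for h in(53.,51.,50.,49.,48.,47.,46.,45.,44.):
    robot.servo_line(MARK+h*NN,25); robot.hold(0.1)
    F=fmean(12); dF=F@NN-f0; s=robot.observe(); hh=(np.array(s["tcp_pos"])-MARK)@NN
    D.append((hh,dF)); print(h,round(hh,2),"dF",dF.round(2),(F-(F@NN)*NN).round(2),round(s["t"],2))
    if dF>3.2: break
E
```

```text
f0 -1.1 39.9583
53.0 53.02 dF -0.21 [-0.49 -0.04 -0.18] 40.71
51.0 51.03 dF 0.86 [ 0.19 -0.15  0.07] 41.46
50.0 50.02 dF 1.64 [0.48 0.03 0.17] 42.21
49.0 49.0 dF 2.1 [0.28 0.16 0.1 ] 42.96
48.0 48.01 dF 2.18 [ 0.46 -0.03  0.17] 43.71
47.0 47.02 dF 2.96 [0.64 0.1  0.23] 44.46
46.0 46.01 dF 3.82 [0.8  0.08 0.29] 45.21
```

```bash
python3 - <<'E'
from h import *
robot.hold(0.3); s=robot.observe(); T=np.array(s["tcp_pos"])
print(s["grip_width"],(fmean(16)@NN+1.1).round(2),((T-MARK)-(T-MARK)@NN*NN).round(2))
for c in("wrist","scene","top"):
    I,im=shot(c); print(c,[(n,[(f,X,u) for f,X,u in pin(n,c,I)[:2]]) for n in("probe","probe_tip","mark","cover_bar")])
    if c=="wrist":
        u=proj(I,MARK).round().astype(int); h=cv2.cvtColor(im[u[1]-9:u[1]+10,u[0]-9:u[0]+10],cv2.COLOR_RGB2HSV).astype(int)
        m=((h[...,0]<8)|(h[...,0]>170))&(h[...,1]>110); ys,xs=np.nonzero(m); print("red n",m.sum(),"cols",xs.min()-9,xs.max()-9,"rows",ys.min()-9,ys.max()-9)
robot.job_done(); print(robot.observe()["t"])
E
```

```text
0.2621871750413841 3.68 [0.04 0.01 0.01]Traceback (most recent call last):
  File "<stdin>", line 5, in <module>
  File "h.py", line 8, in pin
    return [(round(d["confidence"],2),(R.T@(np.array(d["at"])-t)).round(1),(K@np.array(d["at"])/d["at"][2])[:2].round()) for d in viewer.pinpoint(name,c)]
                                                                                                                                  ~~~~~~~~~~~~~~~^^^^^^^^
ValueError: it knows: beaker, cover, cover_bar, dropper, hook, hook_seat, jar, mark, notebook, probe, probe_point, rest, slide_box, spare_mount, specimen, stand
```

```bash
python3 - <<'E'
from h import *
for c in("wrist","scene"):
    I,im=shot(c); print(c,[(n,[(f,X,u) for f,X,u in pin(n,c,I)[:2]]) for n in("probe","probe_point","mark","cover_bar")])
    if c=="wrist":
        u=proj(I,MARK).round().astype(int); h=cv2.cvtColor(im[u[1]-9:u[1]+10,u[0]-9:u[0]+10],cv2.COLOR_RGB2HSV).astype(int)
        m=((h[...,0]<8)|(h[...,0]>170))&(h[...,1]>110); ys,xs=np.nonzero(m)
        if len(xs): print("red n",m.sum(),"cols",xs.min()-9,xs.max()-9,"rows",ys.min()-9,ys.max()-9)
robot.job_done(); print(robot.observe()["t"])
E
```

```text
wrist [('probe', [(0.62, array([502.2,  13.6,  81.7]), array([251., 208.]))]), ('probe_point', []), ('mark', [(0.86, array([520. ,   6.4,  44.7]), array([256., 199.]))]), ('cover_bar', [])]
red n 40 cols -6 5 rows -5 0
scene [('probe', [(0.59, array([505.7,   6.6,  81.5]), array([253., 193.])), (0.19, array([510.4, 573.1,  -5.9]), array([410., 265.]))]), ('probe_point', [(0.24, array([513.7,   1.8,  36.4]), array([251., 201.]))]), ('mark', [(0.68, array([514.9,   9.7,  42.7]), array([253., 201.])), (0.59, array([333.3, 221.2,  42. ]), array([327., 182.]))]), ('cover_bar', [(0.58, array([564.1, 265.3, 179.6]), array([324., 217.]))])]
the job is handed in; nothing more can be done
the job is handed in; nothing more can be done
```

The job is handed in at about 46 s of the 64 s allowed. The cover hangs released on the double hook, and the arm is still holding the probe's tip on the red mark of the grey rest's specimen.

**Cover:** my first grip closed on nothing, because the real fingertips sit about 35 mm behind the reported TCP. I gripped again 34 mm lower and lifted the cover clear. I lowered it into the troughs until contact (9 N) and let go. Before the press, the three cameras put its bar at about z = 173–176. The last scene check put it at (564, 265, 180), which agrees with the seat within camera error.

**Probe:** the grip width reads 24 mm, matching the handle. Just before contact, the tip and mark each appeared within about 1–2 pixels of where I predicted in both views.

**Press:** the force rose by about 0.6 N per mm, which matches the spring. The last reading was 3.7 N, so the tip is about 5 mm in, or half way. The TCP is within 0.05 mm of the commanded line along the face normal.

**Checks that failed or disagreed:**
- `probe_point` was hardly ever detected; its one reading at the end had low confidence (0.24).
- The last wrist detection of the mark was about 4 mm off in y. It is partly hidden by the probe, and the half of the ring still visible is centred to within 0.5 pixel.
- I did not compare the bystanders' positions with the start, but no unexpected contact forces appeared.

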